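# Lay out the tool change for the perforating machine

## Task

Lay out the parts for the next perforating job: set the toothed wheel (hub up), the shaft collar (bore upright) and the side guide bar (nuts up) each flat inside the white outline that matches it in shape and size, the bar lined up with its outline. Also draw the lowest packing plate straight out of the front of the magazine and lay it flat inside its own rectangular outline, lined up with it; the other plates stay in the magazine.

Things in the scene. Friction and masses are not known exactly. Their poses are not given: they have to be found in the camera images.
- wheel: perforating wheel of steel, about 0.27 kg: a toothed flat disc 60 mm in diameter and 6 mm thick lying flat, with a round hub on top 26 mm in diameter reaching to 40 mm height (take it by the hub). Origin at the centre of the underside, z up along the hub. Its outline is the large plain circle.
- collar: aluminium shaft collar, a plain thick ring standing with its bore upright: 44 mm outer diameter, 20 mm bore, 32 mm high, about 0.1 kg. Origin at the centre of the underside, z along the bore. Its outline is the small circle with a smaller circle inside.
- guide: aluminium side guide, a straight bar 90 mm long (its x) x 22 mm wide (its y) x 20 mm high, with two black thumb nuts 16 mm in diameter, 12 mm high, on top at x = +32 and -32 mm; take it across its width at the middle. About 0.12 kg. Origin at the centre of the underside.
- plate: lowest of three equal grey plastic packing plates in the magazine: 110 long (its x) x 50 wide (its y) x 10 mm thick, 0.075 kg, origin at the centre of its underside. Its -x end sticks 40 mm out of the magazine front, underside 10 mm above the bench, nothing under that end: grip it there across its width, draw it straight out along its own -x by 75 mm or more, then lift.
- plate_top: the topmost of the three packing plates, same size, inside the magazine (the third lies hidden between). Origin at the centre of its underside, 30 mm above the bench at the start; it sinks 10 mm when the lowest plate is drawn out. It stays in the magazine.
- magazine: fixed white magazine, an open-topped box 120 (x) x 62 (y) x 50 mm high with 4 mm walls and a 10 mm floor; origin at the centre of its underside. Its front wall (towards its -x, roughly towards the robot) leaves a slot between 10 and 23 mm height that lets only the lowest plate slide out.
- pad_wheel: fixed dark rubber pad 140 x 100 x 4 mm (long side along its x) with a thin white outline drawn on its top; origin at the centre of its underside, top at z = 4 mm. Outline: one large circle, 72 mm inner diameter, centred on the pad: for the wheel.
- pad_collar: fixed dark rubber pad 140 x 100 x 4 mm (long side along its x) with a thin white outline drawn on its top; origin at the centre of its underside, top at z = 4 mm. Outline: a circle of 56 mm inner diameter with a second circle of 22 mm in its middle, centred on the pad: for the collar.
- pad_guide: fixed dark rubber pad 140 x 100 x 4 mm (long side along its x) with a thin white outline drawn on its top; origin at the centre of its underside, top at z = 4 mm. Outline: a narrow rectangle, 102 x 34 mm inside, centred, long side along the pad's x: for the guide bar.
- pad_plate: fixed dark rubber pad 140 x 100 x 4 mm (long side along its x) with a thin white outline drawn on its top; origin at the centre of its underside, top at z = 4 mm. Outline: a broad rectangle, 122 x 62 mm inside, centred, long side along the pad's x: for the packing plate.
Things that resemble listed ones, but are neither listed nor needed, are in the scene too. Leave any black or turquoise look-alike of the wheel alone.

How it is judged:
At the end, for the whole second after the job is handed in: Wheel, collar, guide and lowest plate lie flat and upright (0.12 rad) at rest, released, each on its own pad within 12 mm of its centre, guide and plate within 0.22 rad of its long direction; the top plate rests on the remaining plate in the magazine, within 10 mm of its middle (horizontal distance between wheel and pad_wheel below 0.012 m and z of wheel in the frame of pad_wheel between 0.002 and 0.008 m and angle between each of wheel, collar, guide, plate's own z axis and vertical below 0.12 rad and linear speed of each of wheel, collar, guide, plate, plate_top below 0.02 m/s and angular speed of each of wheel, collar, guide, plate below 0.2 rad/s and horizontal distance between collar and pad_collar below 0.012 m and z of collar in the frame of pad_collar between 0.002 and 0.008 m and horizontal distance between guide and pad_guide below 0.012 m and z of guide in the frame of pad_guide between 0.002 and 0.008 m and angle between the x axis of guide and the x axis of pad_guide, either way round below 0.22 rad and horizontal distance between plate and pad_plate below 0.012 m and z of plate in the frame of pad_plate between 0.002 and 0.008 m and angle between the x axis of plate and the x axis of pad_plate, either way round below 0.22 rad and x of plate_top in the frame of magazine between -0.01 and 0.01 m and y of plate_top in the frame of magazine between -0.01 and 0.01 m and z of plate_top in the frame of magazine between 0.016 and 0.025 m); the robot touches nothing.
It fails at once if the top plate is taken out of, lifted in or shaken from the magazine (moved more than 30 mm) (distance of plate_top from where it was at the start of the episode above 0.03 m).
It also fails if it takes over 99 s, if anything falls off the work surface, if the arm or the gripper's body presses on something with over 40 N, if the wrist force passes 120 N, or if a joint passes its speed limit or range.

## Robot

A 6-joint arm with a two-finger parallel gripper is mounted at the origin on the work surface. World frame = base frame: x ahead of the robot, y to its left, z up, the work surface at z = 0. Lengths are in m, angles in rad, forces in N, time in s.
With the tool pointing down it reaches from about 0.35 to 0.8 m from the base axis. Payload 7.3 kg.
Tool frame: the origin (TCP) lies midway between the tips of the shut fingers; the grasp point (between the pads) lies manip.grip_point_offset behind it (manip.grip_point_offset is the distance from the TCP to the grasp point, in m); z points along the fingers, y is the line along which they close (so a half turn about z gives the same grasp; the last joint's range is limited). The gripper opens to 85 mm and grips with 20 to 120 N. Pads are 22 mm wide; open, the fingers measure 114 mm over their backs; the gripper's body (76 mm by 85 mm) begins 54 mm behind the grasp point. The pads swing forward as they close: fully open they stand 13 mm farther back than shut.
Start: joints at [1.156, 0.342, 1.524, -0, 1.275, -0.146], TCP at [0.139, 0.506, 0.193] pointing down, gripper open.
Joint ranges: [-2.53, 2.53], [-0.77, 2.02], [0.04, 2.7], [-1, 4.14], [0.28, 2.66], [-3.11, 3.11]. Speed limits (rad/s): [2.57, 2.57, 3.14, 3.14, 3.14, 3.14].

## Interface

Orientations are given as a rotation vector (axis times angle).
In Python, from plant import manip gives the robot as it stands.
- The arm moves only by the shell command python3 -m creep 'ROWS' [FORCE]. ROWS is JSON, a list of rows, each an object of numbers: "grip": the finger opening in m, from 0 to 0.0854; "dx", "dy", "dz": the shift along the tool's x, y, z in m; "ax", "ay", "az": the turn, a rotation vector about the tool's x, y, z in rad. In form: [{"grip": .., "dx": .., "dy": .., "dz": .., "ax": .., "ay": .., "az": ..}, ...]. A call has exactly 10 rows; each row shifts and turns the commanded pose from where the row before left it, along the tool's axes as they then stand; what a row does not reach is not made up. A row lasts 1/12 s, in which the tool goes at most 41.7 mm and 7.16 degrees, less where a joint would pass 70% of its speed; a pose out of reach is approached as far as the arm can. A call with a gripper value outside its range is refused whole. The fingers move at their own pace and stop on an object; FORCE is the grip in N (left out, the last holds). Time passes only in rows, so rows that do not move let the fingers close, or fill a call up. It gives the time, the measured TCP pose, the force, the opening and the grip force at its end, in the units of the state.
- manip.read_state(): the state, without advancing time (a new reading comes with each control period).
- manip.snapshot(name): name is "side" or "top" or "wrist"; returns the picture (400x640x3 uint8, red, green, blue); there is no depth.
- manip.camera_model(name): a dict with "camera_matrix" (3x3 intrinsics, pixels), "R" (3x3) and "t" (3): a world point X has camera coordinates R X + t. Camera axes: x right, y down, z forward; pixel columns grow to the right and rows downward; lengths in m; the calibration is good to about 2 mm. A picture is of the moment at which its call begins: read the wrist's pose just before it. camera_model takes no time and is no camera call; for the wrist camera it gives the pose at the moment of the call.
- manip.sign_off(): hands the job in; it is judged then, once.
The state is a dict: "time_s": time; "joint_positions": joint angles; "dq": joint speeds; "joint_torque": joint torques, N m; "position": TCP position; "tool_rot": TCP orientation; "contact_force": force on the tool from outside, world axes, zero at the start; "torque": the same for the moment, N m; "gripper_width": finger opening in m; "grip_force": force on a finger pad.
Only numpy, scipy, OpenCV 4.12 (cv2) and the standard library are available. Lean on these libraries where they do the work, as an engineer would, in place of code of your own. Each camera call takes 0.05 s, during which the arm holds its last target. There are 200 camera calls.

## Working session

There is one attempt and no reset: what is moved stays moved. The work goes in short steps, Python scripts to look and compute and a shell command to move; the robot and the scene stay as the last step left them, time stands still between calls to the robot, and variables do not carry over. Pictures are saved under pics/ and viewed, at most 14 in all, crops included, and the job is handed in when it is done.

```bash
ls; mkdir -p pics; python3 - <<'E'
from plant import manip
import cv2
s=manip.read_state(); print(s, manip.grip_point_offset)
for n in ["top","side"]:
    cv2.imwrite(f"pics/{n}0.png",manip.snapshot(n)[:,:,::-1]); c=manip.camera_model(n); print(n,c)
E
```

```text
pics
{'time_s': 0.0, 'joint_positions': array([ 1.15599516e+00,  3.42733647e-01,  1.52502074e+00,  4.04539760e-06,
        1.27541962e+00, -1.45998098e-01]), 'dq': array([-3.45925171e-04,  4.72171934e-04,  9.68334073e-04,  4.55237995e-05,
        2.08436001e-03, -8.46674049e-04]), 'joint_torque': array([-1.65510697e-03, -4.33697927e+01, -2.46008009e+01, -2.23720622e-04,
        8.15542066e-03, -4.15637071e-07]), 'position': array([0.13921366, 0.50572005, 0.19221905]), 'tool_rot': array([-4.20907405e-01, -3.11282233e+00,  2.38494805e-03]), 'contact_force': array([-0.48677837, -0.04339511, -0.28642825]), 'torque': array([ 0.0250684 , -0.03963558,  0.01692359]), 'grip_force': 0.0, 'gripper_width': 0.08555951711532202} 0.0187
top {'camera_matrix': array([[500.36414529,   0.        , 326.06186639],
       [  0.        , 500.36414529, 197.91085613],
       [  0.        ,   0.        ,   1.        ]]), 'R': array([[-0.02343403, -0.99972099,  0.00296409],
       [-0.98215128,  0.0224685 , -0.18674591],
       [ 0.18662721, -0.00728739, -0.98240378]]), 't': array([0.04156335, 0.52166233, 1.09808827])}
side {'camera_matrix': array([[511.49091503,   0.        , 320.3830571 ],
       [  0.        , 511.49091503, 201.74533362],
       [  0.        ,   0.        ,   1.        ]]), 'R': array([[ 0.86566205, -0.50029169, -0.01836975],
       [-0.28869896, -0.46888991, -0.83474257],
       [ 0.40900138,  0.72790829, -0.55033389]]), 't': array([-0.42691747,  0.22124841,  0.96495705])}
```

View pics/top0.png

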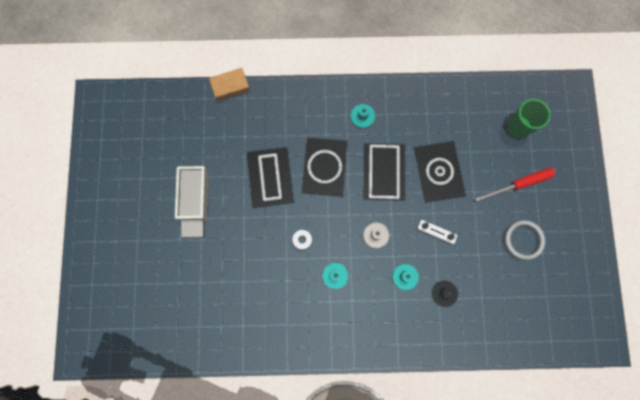

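View pics/side0.png

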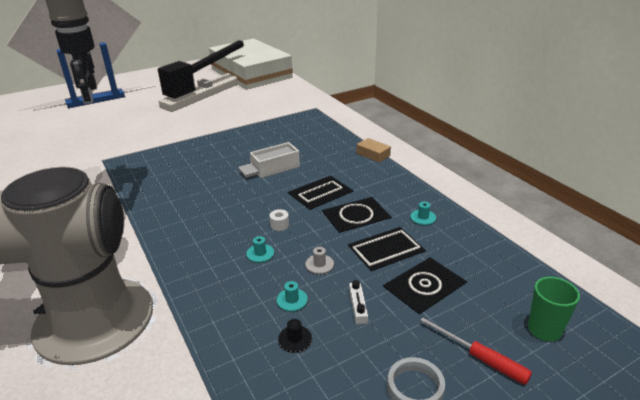

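The top view shows the pads at guide (270,177), wheel (325,167), plate (385,171) and collar (440,171). The magazine is at (190,193), with the plate's stub at (192,228). The parts are the collar (302,239), wheel (376,235) and guide (437,232). The side view shows the same layout.

```bash
cat > h.py <<'E'
import numpy as np, cv2
from plant import manip
from scipy.spatial.transform import Rotation as Ro
def back(cam,px,z):
    K=cam["camera_matrix"];R=cam["R"];C=-R.T@cam["t"]
    px=np.atleast_2d(px).astype(float)
    d=(R.T@np.linalg.inv(K)@np.c_[px,np.ones(len(px))].T).T
    return (C+d*((z-C[2])/d[:,2])[:,None])
def proj(cam,X):
    c=(cam["R"]@np.atleast_2d(X).T).T+cam["t"]; p=(cam["camera_matrix"]@c.T).T
    return p[:,:2]/p[:,2:]
def blob(mask,seed,r):
    """pixels of mask in box about seed, largest component"""
    m=np.zeros(mask.shape,np.uint8);x,y=seed
    m[y-r[1]:y+r[1]+1,x-r[0]:x+r[0]+1]=mask[y-r[1]:y+r[1]+1,x-r[0]:x+r[0]+1]
    n,l,st,_=cv2.connectedComponentsWithStats(m)
    k=1+np.argmax(st[1:,4]); c,_=cv2.findContours((l==k).astype(np.uint8),cv2.RETR_EXTERNAL,cv2.CHAIN_APPROX_NONE)
    return max(c,key=len)[:,0,:]
def rect(cam,cnt,z):
    w=back(cam,cnt,z)[:,:2]
    (cx,cy),(a,b),ang=cv2.minAreaRect((w*1000).astype(np.float32))
    if a<b: a,b,ang=b,a,ang+90
    return [round(v,1) for v in (cx,cy,a,b,(ang+90)%180-90)]
E
python3 - <<'E'
from h import *
im=cv2.imread("pics/top0.png"); g=im.max(2); gm=im.min(2); cam=manip.camera_model("top")
big=4; 
def up(a): return a
for n,s,r,z,t in [("pad_guide",(270,177),(17,29),.004,110),("pad_wheel",(325,167),(19,22),.004,110),("pad_plate",(385,171),(19,32),.004,110),("pad_collar",(440,171),(17,20),.004,110),
  ("collar top",(302,239),(14,14),.032,140),("wheel",(376,235),(17,17),.006,120),("guide",(437,232),(24,16),.02,150),("mag",(190,193),(18,30),.05,150),("stub",(192,228),(14,12),.02,110)]:
    print(n,rect(cam,blob((gm>t).astype(np.uint8),s,r),z))
E
python3 -c "
import cv2
a=cv2.imread('pics/top0.png')[130:300,160:470]; cv2.imwrite('pics/top0c.png',cv2.resize(a,None,fx=2.58,fy=2.58,interpolation=cv2.INTER_CUBIC))"
```

```text
pad_guide [586.5, 163.8, 115.3, 47.2, 6.2]
pad_wheel [608.6, 32.3, 82.2, 82.0, 88.7]
pad_plate [594.2, -111.1, 134.9, 74.0, -2.9]
pad_collar [592.1, -245.9, 67.4, 65.2, -3.5]
collar top [431.3, 87.9, 46.0, 43.6, -1.0]
wheel [439.5, -86.0, 61.4, 61.3, 88.7]
guide [443.2, -227.1, 91.9, 24.0, 65.0]
mag [543.9, 342.8, 122.6, 64.6, -0.4]
stub [467.7, 346.3, 59.9, 49.2, 88.7]
```

View pics/top0c.png

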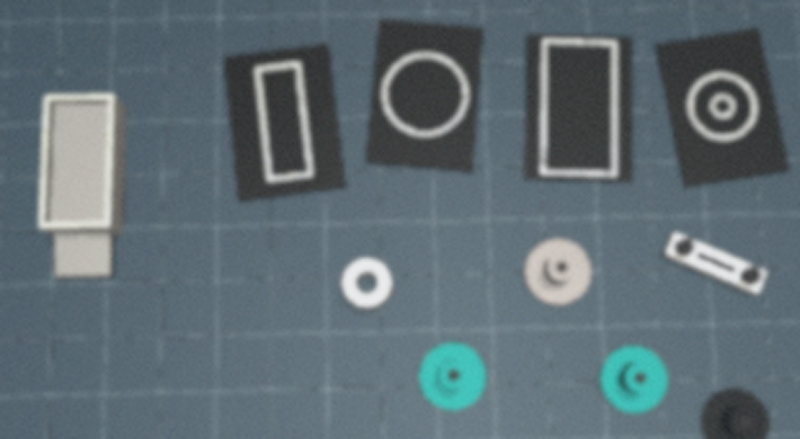

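```bash
cat >> h.py <<'E'
def where():
    s=manip.read_state(); R=Ro.from_rotvec(s["tool_rot"]).as_matrix()
    print("t %.2f pos %s yaw_y %.2f tilt %.3f w %.4f gf %.1f F %s q6 %.2f"%(s["time_s"],np.round(s["position"]*1000,1),np.degrees(np.arctan2(R[1,1],R[0,1])),np.arccos(-R[2,2]),s["gripper_width"],s["grip_force"],np.round(s["contact_force"],1),s["joint_positions"][5]))
    return s,R
def togo(x,y,z,yaw):
    """mm and deg target; turn az (rad) to do first, then shift in turned tool axes"""
    s,R=where(); y0=np.degrees(np.arctan2(R[1,1],R[0,1])); t=np.radians(yaw)
    d=np.array([x,y,z])-s["position"]*1000
    ya=np.array([np.cos(t),np.sin(t),0]); xa=np.array([-np.sin(t),np.cos(t),0])
    print("az %.3f rad  dx %.1f dy %.1f dz %.1f mm"%(-np.radians((yaw-y0+180)%360-180),d@xa,d@ya,-d[2]))
E
python3 -m creep '[{"az":-0.09,"grip":0.07},{"az":-0.09},{"az":-0.089},{"dx":-0.036,"dy":-0.02},{"dx":-0.036,"dy":-0.02},{"dx":-0.036,"dy":-0.02},{"dx":-0.036,"dy":-0.02},{"dx":-0.036,"dy":-0.02},{"dx":-0.036,"dy":-0.02},{"dx":-0.036,"dy":-0.02}]' 60
python3 -c "from h import *; togo(400,346,200,90)"
```

```text
t 0.10 pos [139.2 505.8 192.3] yaw_y 74.60 tilt 0.001 w 0.0852 gf 0.0 F [-1.  -0.8  0.2] q6 -0.15
az -0.269 rad  dx -260.8 dy -159.8 dz -7.7 mminvalid input
```

```bash
python3 -m creep '[{"grip":0.07,"dx":0,"dy":0,"dz":0,"ax":0,"ay":0,"az":-0.09},{"grip":0.07,"dx":0,"dy":0,"dz":0,"ax":0,"ay":0,"az":-0.09},{"grip":0.07,"dx":0,"dy":0,"dz":0,"ax":0,"ay":0,"az":-0.09},{"grip":0.07,"dx":-0.036,"dy":-0.02,"dz":0,"ax":0,"ay":0,"az":0},{"grip":0.07,"dx":-0.036,"dy":-0.02,"dz":0,"ax":0,"ay":0,"az":0},{"grip":0.07,"dx":-0.036,"dy":-0.02,"dz":0,"ax":0,"ay":0,"az":0},{"grip":0.07,"dx":-0.036,"dy":-0.02,"dz":0,"ax":0,"ay":0,"az":0},{"grip":0.07,"dx":-0.036,"dy":-0.02,"dz":0,"ax":0,"ay":0,"az":0},{"grip":0.07,"dx":-0.036,"dy":-0.02,"dz":0,"ax":0,"ay":0,"az":0},{"grip":0.07,"dx":-0.036,"dy":-0.02,"dz":0,"ax":0,"ay":0,"az":0}]' 60
python3 -c "
from h import *; togo(400,346,200,90)
cv2.imwrite('pics/w1.png',manip.snapshot('wrist')[:,:,::-1])"
```

```text
time_s: 0.93
position: [0.3929, 0.365, 0.1927]
tool_rot: [0.002, -3.141, 0.0]
contact_force: [1.6, 1.2, -0.9]
gripper_width: 0.0702
grip_force: 0.0
t 0.93 pos [392.9 365.  192.7] yaw_y 90.07 tilt 0.001 w 0.0702 gf 0.0 F [ 1.6  1.2 -0.9] q6 -0.97
az 0.001 rad  dx -7.1 dy -19.0 dz -7.3 mm
```

View pics/w1.png

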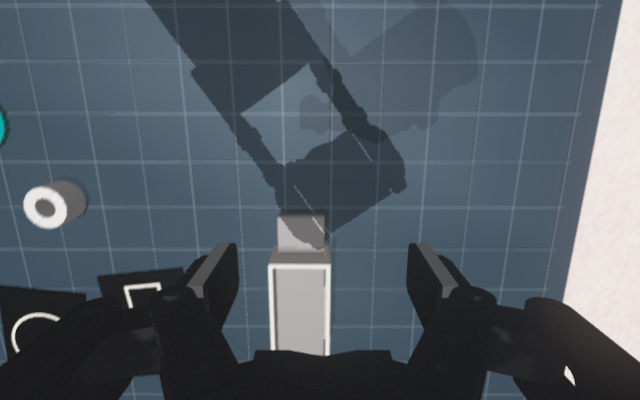

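The wrist view shows the stub's end edge at (278,214) to (326,214), and the magazine's front top edge at about (270,264) to (330,264).

```bash
python3 - <<'E'
from h import *
c=manip.camera_model("wrist")
im=cv2.imread("pics/w1.png").astype(float).mean(2)
print(np.round(im[205:222,300]));print(np.round(im[225,270:286]));print(np.round(im[225,318:334]));print(np.round(im[285,262:282])); print(np.round(im[285,320:336]))
print(back(c,[[278,214],[326,214],[277.5,230],[325.5,230]],.02)*1000)
print(back(c,[[270,264],[330,264],[268.5,290],[330.5,290]],.05)*1000)
togo(456,346,60,90)
E
```

```text
[ 68.  71.  71.  69.  56.  52.  53.  56.  61.  67.  79.  90. 100. 108.
 113. 112. 112.]
[ 96.  96.  97.  97.  97.  97. 109. 142. 175. 187. 185. 185. 185. 185.
 184. 173.]
[168. 153. 124. 112. 111. 106.  86.  60.  55.  60.  65.  69.  75.  72.
  66.  64.]
[ 92.  92.  92.  93.  91. 109. 166. 219. 235. 232. 211. 158. 101. 109.
 143. 169. 180. 179. 179. 178.]
[179. 178. 176. 159. 149. 187. 219. 233. 233. 220. 168.  93.  85.  84.
  84.  87.]
[[450.50136758 314.50149659  20.        ]
 [450.52426282 364.6517702   20.        ]
 [468.32379842 313.36475603  20.        ]
 [468.34200421 364.15315254  20.        ]]
[[492.86218438 308.7495963   50.        ]
 [492.87063605 368.45517729  50.        ]
 [521.82839085 306.06374035  50.        ]
 [521.82633465 369.09886777  50.        ]]
t 0.98 pos [399.5 361.4 192.4] yaw_y 89.81 tilt 0.004 w 0.0702 gf 0.0 F [ 5.4 -3.5 -0.6] q6 -0.97
az -0.003 rad  dx -56.5 dy -15.4 dz 132.4 mm
```

```bash
python3 -m creep '[{"grip":0.07,"dx":-0.01,"dy":-0.005,"dz":0.01,"ax":0,"ay":0,"az":0},{"grip":0.07,"dx":-0.01,"dy":-0.005,"dz":0.01,"ax":0,"ay":0,"az":0},{"grip":0.07,"dx":-0.01,"dy":-0.005,"dz":0.01,"ax":0,"ay":0,"az":0},{"grip":0.07,"dx":-0.01,"dy":0,"dz":0.01,"ax":0,"ay":0,"az":0},{"grip":0.07,"dx":-0.01,"dy":0,"dz":0,"ax":0,"ay":0,"az":0},{"grip":0.07,"dx":0,"dy":0,"dz":0,"ax":0,"ay":0,"az":0},{"grip":0.07,"dx":0,"dy":0,"dz":0,"ax":0,"ay":0,"az":0},{"grip":0.07,"dx":0,"dy":0,"dz":0,"ax":0,"ay":0,"az":0},{"grip":0.07,"dx":0,"dy":0,"dz":0,"ax":0,"ay":0,"az":0},{"grip":0.07,"dx":0,"dy":0,"dz":0,"ax":0,"ay":0,"az":0}]' 
python3 - <<'E'
from h import *
where()
im=manip.snapshot('wrist')[:,:,::-1]; c=manip.camera_model("wrist")
cv2.imwrite('pics/w2.png',im); where()
for p in proj(c,[[.444,.318,.02],[.444,.368,.02],[.484,.313,.05],[.484,.375,.05]]): print(p); cv2.circle(im:=im.copy(),tuple(int(round(v)) for v in p),2,(0,0,255),-1)
cv2.imwrite('pics/w2m.png',im)
E
```

```text
time_s: 1.82
position: [0.4413, 0.3519, 0.1535]
tool_rot: [-0.003, 3.141, 0.001]
contact_force: [0.7, 0.1, -0.4]
gripper_width: 0.0699
grip_force: 0.0
t 1.82 pos [441.3 351.9 153.5] yaw_y 90.12 tilt 0.001 w 0.0699 gf 0.0 F [ 0.7  0.1 -0.4] q6 -1.04
t 1.87 pos [441.3 351.9 153.4] yaw_y 90.11 tilt 0.001 w 0.0703 gf 0.0 F [ 0.8 -0.2  0.8] q6 -1.04
[284.95714316 177.16458797]
[340.32813016 177.37222553]
[276.64768124 230.66955891]
[349.49196697 230.92275631]
```

View pics/w2m.png

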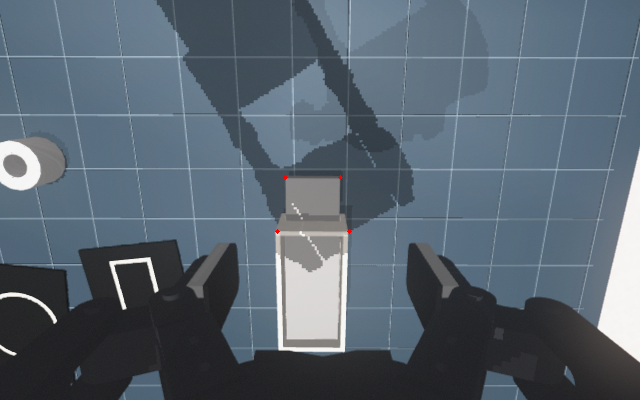

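The projected stub corners (y 318 to 368, end at x 444) land exactly on the image. I'll descend and grip at x 457, y 343.

```bash
python3 -m creep '[{"grip":0.07,"dx":-0.008,"dy":-0.0045,"dz":0.02,"ax":0,"ay":0,"az":0},{"grip":0.07,"dx":-0.008,"dy":-0.0045,"dz":0.02,"ax":0,"ay":0,"az":0},{"grip":0.07,"dx":0,"dy":0,"dz":0.025,"ax":0,"ay":0,"az":0},{"grip":0.07,"dx":0,"dy":0,"dz":0.025,"ax":0,"ay":0,"az":0},{"grip":0.07,"dx":0,"dy":0,"dz":0.025,"ax":0,"ay":0,"az":0},{"grip":0.07,"dx":0,"dy":0,"dz":0.02,"ax":0,"ay":0,"az":0},{"grip":0.07,"dx":0,"dy":0,"dz":0.01,"ax":0,"ay":0,"az":0},{"grip":0.07,"dx":0,"dy":0,"dz":0.005,"ax":0,"ay":0,"az":0},{"grip":0.07,"dx":0,"dy":0,"dz":0,"ax":0,"ay":0,"az":0},{"grip":0.07,"dx":0,"dy":0,"dz":0,"ax":0,"ay":0,"az":0}]' 60
python3 -m creep '[{"grip":0.04,"dx":0,"dy":0,"dz":0,"ax":0,"ay":0,"az":0},{"grip":0.04,"dx":0,"dy":0,"dz":0,"ax":0,"ay":0,"az":0},{"grip":0.04,"dx":0,"dy":0,"dz":0,"ax":0,"ay":0,"az":0},{"grip":0.04,"dx":0,"dy":0,"dz":0,"ax":0,"ay":0,"az":0},{"grip":0.04,"dx":0,"dy":0,"dz":0,"ax":0,"ay":0,"az":0},{"grip":0.04,"dx":0,"dy":0,"dz":0,"ax":0,"ay":0,"az":0},{"grip":0.04,"dx":0,"dy":0,"dz":0,"ax":0,"ay":0,"az":0},{"grip":0.04,"dx":0,"dy":0,"dz":0,"ax":0,"ay":0,"az":0},{"grip":0.04,"dx":0,"dy":0,"dz":0,"ax":0,"ay":0,"az":0},{"grip":0.04,"dx":0,"dy":0,"dz":0,"ax":0,"ay":0,"az":0}]' 60
```

```text
time_s: 2.7
position: [0.4582, 0.343, 0.0039]
tool_rot: [-0.002, 3.14, 0.001]
contact_force: [0.2, 0.4, -0.3]
gripper_width: 0.0699
grip_force: 0.0
time_s: 3.53
position: [0.4576, 0.3426, 0.0029]
tool_rot: [0.002, -3.142, -0.0]
contact_force: [-0.0, -0.4, -0.1]
gripper_width: 0.0402
grip_force: 0.0
```

```bash
python3 - <<'E'
from h import *
cv2.imwrite('pics/w3.png',np.vstack([cv2.resize(manip.snapshot('wrist')[200:,100:540,::-1],(800,364)), cv2.resize(manip.snapshot('side')[120:200,200:376,::-1],(520,236),interpolation=cv2.INTER_CUBIC) @ np.eye(3) if False else cv2.copyMakeBorder(cv2.resize(manip.snapshot('side')[120:200,200:376,::-1],(520,236),interpolation=cv2.INTER_CUBIC),0,0,0,280,cv2.BORDER_CONSTANT)]))
E
```

```text
(no output)
```

View pics/w3.png

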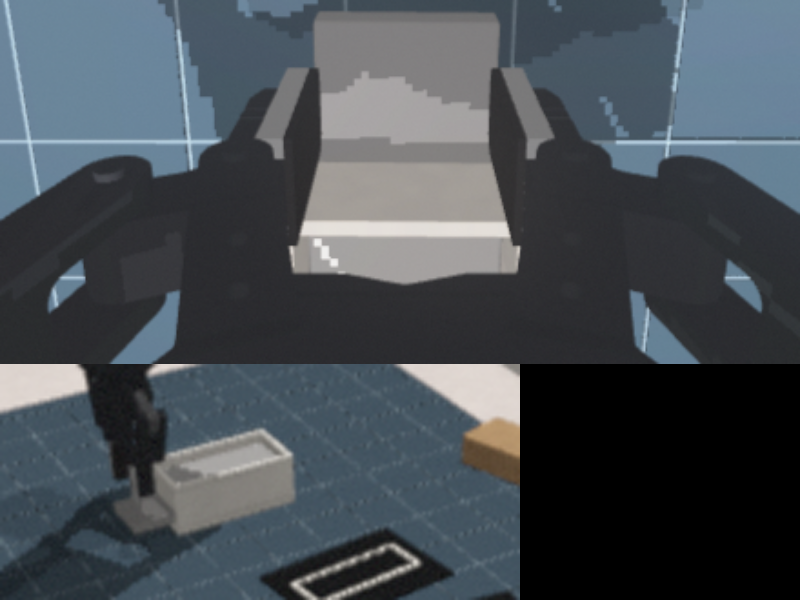

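```bash
python3 - <<'E'
from h import *
c=manip.camera_model("wrist"); print(-c["R"].T@c["t"], c["R"][2])
for z in (0.003,.02,.04,.06):
  for x in (.446,.468):
    p=proj(c,[[x,.3226,z],[x,.3626,z]]); print(z,x,np.round((p-[100,200])*[800/440,364/200]).tolist())
print(np.round((proj(c,[[.444,.318,.02],[.444,.368,.02]])-[100,200])*[800/440,364/200]))
where()
E
```

```text
[0.39138338 0.34196252 0.183758  ] [ 0.26161404  0.00122538 -0.96517179]
0.003 0.446 [[337.0, 9.0], [474.0, 9.0]]
0.003 0.468 [[339.0, 79.0], [472.0, 80.0]]
0.02 0.446 [[330.0, 27.0], [481.0, 28.0]]
0.02 0.468 [[333.0, 103.0], [478.0, 104.0]]
0.04 0.446 [[321.0, 54.0], [490.0, 55.0]]
0.04 0.468 [[324.0, 139.0], [487.0, 139.0]]
0.06 0.446 [[309.0, 89.0], [503.0, 89.0]]
0.06 0.468 [[313.0, 183.0], [498.0, 184.0]]
[[313.  20.]
 [501.  21.]]
t 3.63 pos [457.6 342.6   2.9] yaw_y 90.07 tilt 0.000 w 0.0401 gf 0.0 F [ 0.2 -0.4 -0.5] q6 -1.06
```

```bash
python3 - <<'E'
from h import *
c=manip.camera_model("side")
for y in (.3226,.3626):
  for z in (.003,.02,.045): print(y,z,np.round(proj(c,[.457,y,z])[0],1), np.round((proj(c,[.457,y,z])[0]-[200,120])*2.95+[0,364]))
im=manip.snapshot('side')[130:180,225:285,::-1]; cv2.imwrite('pics/s4.png',cv2.resize(im,None,fx=10,fy=10,interpolation=cv2.INTER_CUBIC))
E
```

```text
0.3226 0.003 [249.2 177.9] [145. 535.]
0.3226 0.02 [248.6 172.5] [143. 519.]
0.3226 0.045 [247.7 164.4] [141. 495.]
0.3626 0.003 [243.4 171.6] [128. 516.]
0.3626 0.02 [242.8 166.3] [126. 501.]
0.3626 0.045 [241.9 158.3] [123. 477.]
```

View pics/s4.png

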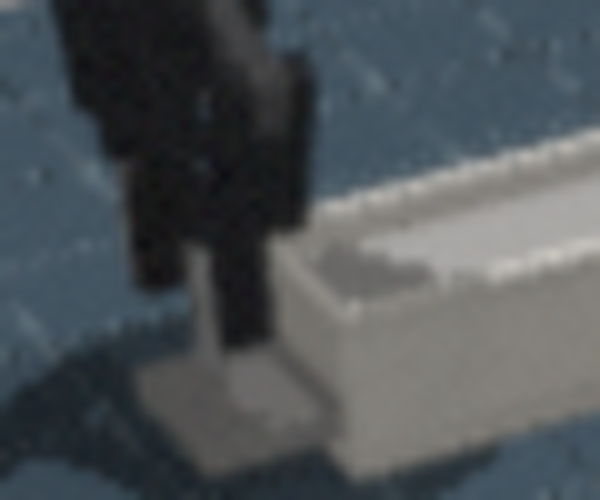

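Both views show the fingertips at z≈45 mm while the reported TCP z is 3 mm, and the fingers closed above the plate without touching it. So the tips sit about 41 mm higher than the reported TCP. I'll reopen, go 39 mm lower while watching the force, and use this offset from now on.

```bash
python3 -m creep '[{"grip":0.07,"dx":0,"dy":0,"dz":0,"ax":0,"ay":0,"az":0},{"grip":0.07,"dx":0,"dy":0,"dz":0,"ax":0,"ay":0,"az":0},{"grip":0.07,"dx":0,"dy":0,"dz":0,"ax":0,"ay":0,"az":0},{"grip":0.07,"dx":0,"dy":0,"dz":0,"ax":0,"ay":0,"az":0},{"grip":0.07,"dx":0,"dy":0,"dz":0,"ax":0,"ay":0,"az":0},{"grip":0.07,"dx":0,"dy":0,"dz":0.005,"ax":0,"ay":0,"az":0},{"grip":0.07,"dx":0,"dy":0,"dz":0.005,"ax":0,"ay":0,"az":0},{"grip":0.07,"dx":0,"dy":0,"dz":0.005,"ax":0,"ay":0,"az":0},{"grip":0.07,"dx":0,"dy":0,"dz":0.005,"ax":0,"ay":0,"az":0},{"grip":0.07,"dx":0,"dy":0,"dz":0,"ax":0,"ay":0,"az":0}]' 60
python3 - <<'E'
from h import *
where()
cv2.imwrite('pics/w5.png',np.hstack([manip.snapshot('wrist')[200:,100:540,::-1],cv2.resize(manip.snapshot('side')[130:180,225:285,::-1],(240,200),interpolation=cv2.INTER_CUBIC)]))
E
```

```text
time_s: 4.52
position: [0.4568, 0.3421, -0.0186]
tool_rot: [0.002, -3.14, 0.002]
contact_force: [-0.0, 0.1, -0.5]
gripper_width: 0.0699
grip_force: 0.0
t 4.52 pos [456.8 342.1 -18.6] yaw_y 90.07 tilt 0.002 w 0.0699 gf 0.0 F [-0.   0.1 -0.5] q6 -1.06
```

View pics/w5.png

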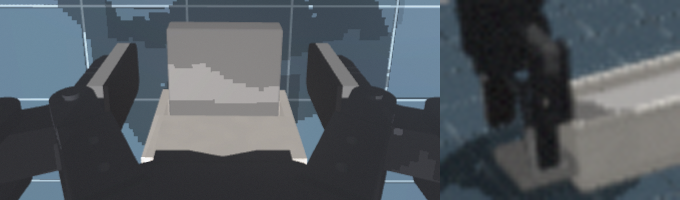

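The tips now straddle the stub with no contact. I'll go down 17 mm more and close.

```bash
python3 -m creep '[{"grip":0.07,"dx":0,"dy":0,"dz":0.005,"ax":0,"ay":0,"az":0},{"grip":0.07,"dx":0,"dy":0,"dz":0.005,"ax":0,"ay":0,"az":0},{"grip":0.07,"dx":0,"dy":0,"dz":0.005,"ax":0,"ay":0,"az":0},{"grip":0.07,"dx":0,"dy":0,"dz":0.002,"ax":0,"ay":0,"az":0},{"grip":0.045,"dx":0,"dy":0,"dz":0,"ax":0,"ay":0,"az":0},{"grip":0.04,"dx":0,"dy":0,"dz":0,"ax":0,"ay":0,"az":0},{"grip":0.04,"dx":0,"dy":0,"dz":0,"ax":0,"ay":0,"az":0},{"grip":0.04,"dx":0,"dy":0,"dz":0,"ax":0,"ay":0,"az":0},{"grip":0.04,"dx":0,"dy":0,"dz":0,"ax":0,"ay":0,"az":0},{"grip":0.04,"dx":0,"dy":0,"dz":0,"ax":0,"ay":0,"az":0}]' 60
```

```text
time_s: 5.45
position: [0.4575, 0.3425, -0.0339]
tool_rot: [0.002, -3.142, -0.0]
contact_force: [-2.6, -0.7, 1.6]
gripper_width: 0.0485
grip_force: 62.0
```

```bash
python3 -m creep '[{"grip":0.04,"dx":0.005,"dy":0,"dz":0,"ax":0,"ay":0,"az":0},{"grip":0.04,"dx":0.008,"dy":0,"dz":0,"ax":0,"ay":0,"az":0},{"grip":0.04,"dx":0.01,"dy":0,"dz":0,"ax":0,"ay":0,"az":0},{"grip":0.04,"dx":0.012,"dy":0,"dz":0,"ax":0,"ay":0,"az":0},{"grip":0.04,"dx":0.012,"dy":0,"dz":0,"ax":0,"ay":0,"az":0},{"grip":0.04,"dx":0.012,"dy":0,"dz":0,"ax":0,"ay":0,"az":0},{"grip":0.04,"dx":0.012,"dy":0,"dz":0,"ax":0,"ay":0,"az":0},{"grip":0.04,"dx":0.012,"dy":0,"dz":0,"ax":0,"ay":0,"az":0},{"grip":0.04,"dx":0.007,"dy":0,"dz":0,"ax":0,"ay":0,"az":0},{"grip":0.04,"dx":0,"dy":0,"dz":0,"ax":0,"ay":0,"az":0}]' 60
python3 -m creep '[{"grip":0.04,"dx":0,"dy":0,"dz":-0.005,"ax":0,"ay":0,"az":0},{"grip":0.04,"dx":0,"dy":0,"dz":-0.01,"ax":0,"ay":0,"az":0},{"grip":0.04,"dx":0,"dy":0,"dz":-0.015,"ax":0,"ay":0,"az":0},{"grip":0.04,"dx":0,"dy":0,"dz":-0.02,"ax":0,"ay":0,"az":0},{"grip":0.04,"dx":0,"dy":0,"dz":-0.02,"ax":0,"ay":0,"az":0},{"grip":0.04,"dx":0,"dy":0,"dz":-0.02,"ax":0,"ay":0,"az":0},{"grip":0.04,"dx":0,"dy":0,"dz":-0.02,"ax":0,"ay":0,"az":0},{"grip":0.04,"dx":0,"dy":0,"dz":-0.01,"ax":0,"ay":0,"az":0},{"grip":0.04,"dx":0,"dy":0,"dz":0,"ax":0,"ay":0,"az":0},{"grip":0.04,"dx":0,"dy":0,"dz":0,"ax":0,"ay":0,"az":0}]' 60
python3 - <<'E'
from h import *
togo(552,-109,60,87.1)
cv2.imwrite('pics/w6.png',np.hstack([cv2.resize(manip.snapshot('wrist')[:,:,::-1],(400,250)),cv2.resize(manip.snapshot('side')[100:200,180:340,::-1],(400,250),interpolation=cv2.INTER_CUBIC)]))
E
```

```text
time_s: 6.28
position: [0.3651, 0.3421, -0.0342]
tool_rot: [0.004, -3.14, 0.002]
contact_force: [0.2, -0.4, -0.9]
gripper_width: 0.0487
grip_force: 61.9
time_s: 7.12
position: [0.368, 0.3425, 0.0862]
tool_rot: [-0.001, 3.141, 0.001]
contact_force: [-0.4, -0.1, -0.5]
gripper_width: 0.0484
grip_force: 62.0
t 7.12 pos [368.  342.5  86.2] yaw_y 90.05 tilt 0.001 w 0.0484 gf 62.0 F [-0.4 -0.1 -0.5] q6 -0.97
az 0.052 rad  dx -206.6 dy -441.6 dz 26.2 mm
```

View pics/w6.png

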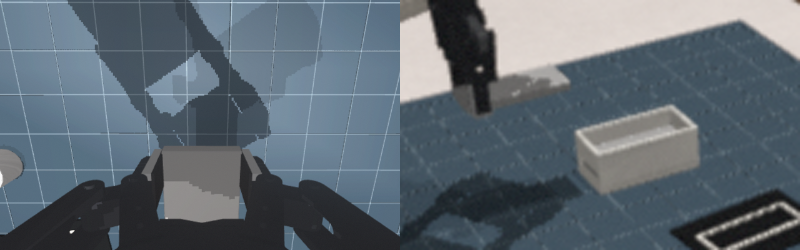

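The plate is held level and the other plates stayed in the magazine. Next is the transfer to its pad.

```bash
python3 -m creep '[{"grip":0.04,"dx":0,"dy":0,"dz":0,"ax":0,"ay":0,"az":0.052},{"grip":0.04,"dx":-0.016,"dy":-0.034,"dz":0,"ax":0,"ay":0,"az":0},{"grip":0.04,"dx":-0.016,"dy":-0.034,"dz":0,"ax":0,"ay":0,"az":0},{"grip":0.04,"dx":-0.016,"dy":-0.034,"dz":0,"ax":0,"ay":0,"az":0},{"grip":0.04,"dx":-0.016,"dy":-0.034,"dz":0,"ax":0,"ay":0,"az":0},{"grip":0.04,"dx":-0.016,"dy":-0.034,"dz":0,"ax":0,"ay":0,"az":0},{"grip":0.04,"dx":-0.016,"dy":-0.034,"dz":0,"ax":0,"ay":0,"az":0},{"grip":0.04,"dx":-0.016,"dy":-0.034,"dz":0,"ax":0,"ay":0,"az":0},{"grip":0.04,"dx":-0.016,"dy":-0.034,"dz":0,"ax":0,"ay":0,"az":0},{"grip":0.04,"dx":-0.016,"dy":-0.034,"dz":0,"ax":0,"ay":0,"az":0}]' 60
python3 -m creep '[{"grip":0.04,"dx":-0.016,"dy":-0.034,"dz":0,"ax":0,"ay":0,"az":0},{"grip":0.04,"dx":-0.016,"dy":-0.034,"dz":0,"ax":0,"ay":0,"az":0},{"grip":0.04,"dx":-0.016,"dy":-0.034,"dz":0,"ax":0,"ay":0,"az":0},{"grip":0.04,"dx":-0.015,"dy":-0.034,"dz":0,"ax":0,"ay":0,"az":0},{"grip":0.04,"dx":0,"dy":0,"dz":0.02,"ax":0,"ay":0,"az":0},{"grip":0.04,"dx":0,"dy":0,"dz":0.02,"ax":0,"ay":0,"az":0},{"grip":0.04,"dx":0,"dy":0,"dz":0.02,"ax":0,"ay":0,"az":0},{"grip":0.04,"dx":0,"dy":0,"dz":0,"ax":0,"ay":0,"az":0},{"grip":0.04,"dx":0,"dy":0,"dz":0,"ax":0,"ay":0,"az":0},{"grip":0.04,"dx":0,"dy":0,"dz":0,"ax":0,"ay":0,"az":0}]' 60
python3 - <<'E'
from h import *
togo(552.7,-109,-39,87.1)
E
```

```text
time_s: 8.05
position: [0.4955, 0.0277, 0.0846]
tool_rot: [-0.08, -3.138, -0.0]
contact_force: [1.3, 0.5, -0.4]
gripper_width: 0.0485
grip_force: 62.1
time_s: 8.88
position: [0.5521, -0.1094, 0.0261]
tool_rot: [-0.079, -3.141, -0.0]
contact_force: [0.1, 0.1, -1.0]
gripper_width: 0.0485
grip_force: 62.2
t 8.88 pos [ 552.1 -109.4   26.1] yaw_y 87.10 tilt 0.000 w 0.0485 gf 62.2 F [ 0.1  0.1 -1. ] q6 -1.85
az 0.000 rad  dx -0.5 dy 0.4 dz 65.1 mm
```

```bash
python3 -m creep '[{"grip":0.04,"dx":0,"dy":0,"dz":0.02,"ax":0,"ay":0,"az":0},{"grip":0.04,"dx":0,"dy":0,"dz":0.02,"ax":0,"ay":0,"az":0},{"grip":0.04,"dx":0,"dy":0,"dz":0.01,"ax":0,"ay":0,"az":0},{"grip":0.04,"dx":0,"dy":0,"dz":0.005,"ax":0,"ay":0,"az":0},{"grip":0.04,"dx":0,"dy":0,"dz":0.003,"ax":0,"ay":0,"az":0},{"grip":0.04,"dx":0,"dy":0,"dz":0.002,"ax":0,"ay":0,"az":0},{"grip":0.04,"dx":0,"dy":0,"dz":0.002,"ax":0,"ay":0,"az":0},{"grip":0.04,"dx":0,"dy":0,"dz":0.001,"ax":0,"ay":0,"az":0},{"grip":0.04,"dx":0,"dy":0,"dz":0,"ax":0,"ay":0,"az":0},{"grip":0.04,"dx":0,"dy":0,"dz":0,"ax":0,"ay":0,"az":0}]' 60
```

```text
time_s: 9.72
position: [0.5522, -0.1096, -0.0367]
tool_rot: [0.08, 3.14, -0.0]
contact_force: [-0.4, -0.3, 0.1]
gripper_width: 0.0482
grip_force: 62.3
```

```bash
python3 -m creep '[{"grip":0.04,"dx":0,"dy":0,"dz":0.0015,"ax":0,"ay":0,"az":0},{"grip":0.04,"dx":0,"dy":0,"dz":0,"ax":0,"ay":0,"az":0},{"grip":0.055,"dx":0,"dy":0,"dz":0,"ax":0,"ay":0,"az":0},{"grip":0.065,"dx":0,"dy":0,"dz":0,"ax":0,"ay":0,"az":0},{"grip":0.065,"dx":0,"dy":0,"dz":0,"ax":0,"ay":0,"az":0},{"grip":0.065,"dx":0,"dy":0,"dz":-0.005,"ax":0,"ay":0,"az":0},{"grip":0.065,"dx":0,"dy":0,"dz":-0.02,"ax":0,"ay":0,"az":0},{"grip":0.065,"dx":0,"dy":0,"dz":-0.03,"ax":0,"ay":0,"az":0},{"grip":0.065,"dx":0,"dy":0,"dz":-0.03,"ax":0,"ay":0,"az":0},{"grip":0.065,"dx":0,"dy":0,"dz":-0.03,"ax":0,"ay":0,"az":0}]' 60
python3 -c "
from h import *
togo(439.5,-86,-30,87.1)"
```

```text
time_s: 10.55
position: [0.5516, -0.1094, 0.0777]
tool_rot: [-0.08, -3.14, -0.0]
contact_force: [-0.2, -0.0, 0.4]
gripper_width: 0.0653
grip_force: 0.0
t 10.55 pos [ 551.6 -109.4   77.7] yaw_y 87.09 tilt 0.001 w 0.0653 gf 0.0 F [-0.2 -0.   0.4] q6 -1.85
az -0.000 rad  dx 113.1 dy 17.7 dz 107.7 mm
```

```bash
python3 -m creep '[{"grip":0.065,"dx":0.028,"dy":0.005,"dz":0,"ax":0,"ay":0,"az":0},{"grip":0.065,"dx":0.028,"dy":0.005,"dz":0,"ax":0,"ay":0,"az":0},{"grip":0.065,"dx":0.028,"dy":0.004,"dz":0,"ax":0,"ay":0,"az":0},{"grip":0.065,"dx":0.028,"dy":0.004,"dz":0,"ax":0,"ay":0,"az":0},{"grip":0.065,"dx":0,"dy":0,"dz":0,"ax":0,"ay":0,"az":0},{"grip":0.065,"dx":0,"dy":0,"dz":0,"ax":0,"ay":0,"az":0},{"grip":0.065,"dx":0,"dy":0,"dz":0,"ax":0,"ay":0,"az":0},{"grip":0.065,"dx":0,"dy":0,"dz":0,"ax":0,"ay":0,"az":0},{"grip":0.065,"dx":0,"dy":0,"dz":0,"ax":0,"ay":0,"az":0},{"grip":0.065,"dx":0,"dy":0,"dz":0,"ax":0,"ay":0,"az":0}]' 60
python3 - <<'E'
from h import *
togo(439.5,-86,-30,87.1)
im=manip.snapshot('wrist')[:,:,::-1].copy(); c=manip.camera_model("wrist")
t=np.linspace(0,2*np.pi,24)
for cx,cy,r,z in [(439.5,-86,30,6),(439.5,-86,13,40)]:
    for p in proj(c,np.c_[cx+r*np.cos(t),cy+r*np.sin(t),z+0*t]/1000): cv2.circle(im,tuple(int(round(v)) for v in p),1,(0,0,255),-1)
top=manip.snapshot('top')[130:300,360:500,::-1]
cv2.imwrite('pics/w7.png',np.hstack([cv2.resize(im,(480,300)),cv2.resize(top,(247,300),interpolation=cv2.INTER_CUBIC)]))
E
```

```text
time_s: 11.38
position: [0.4416, -0.086, 0.0762]
tool_rot: [0.08, 3.14, 0.0]
contact_force: [-0.6, -0.5, -0.3]
gripper_width: 0.0651
grip_force: 0.0
t 11.38 pos [441.6 -86.   76.2] yaw_y 87.09 tilt 0.000 w 0.0651 gf 0.0 F [-0.6 -0.5 -0.3] q6 -1.88
az -0.000 rad  dx 2.1 dy -0.1 dz 106.2 mm
```

View pics/w7.png

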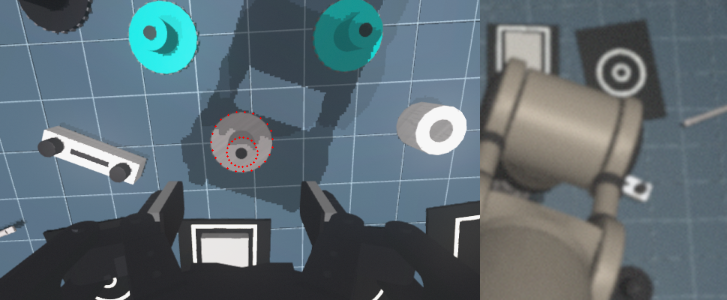

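The projected circles for the wheel's disc and hub fit well, and the plate sits inside its outline.

```bash
python3 -m creep '[{"grip":0.065,"dx":0.002,"dy":0,"dz":0.02,"ax":0,"ay":0,"az":0},{"grip":0.065,"dx":0,"dy":0,"dz":0.025,"ax":0,"ay":0,"az":0},{"grip":0.065,"dx":0,"dy":0,"dz":0.025,"ax":0,"ay":0,"az":0},{"grip":0.065,"dx":0,"dy":0,"dz":0.02,"ax":0,"ay":0,"az":0},{"grip":0.065,"dx":0,"dy":0,"dz":0.01,"ax":0,"ay":0,"az":0},{"grip":0.065,"dx":0,"dy":0,"dz":0.005,"ax":0,"ay":0,"az":0},{"grip":0.05,"dx":0,"dy":0,"dz":0,"ax":0,"ay":0,"az":0},{"grip":0.035,"dx":0,"dy":0,"dz":0,"ax":0,"ay":0,"az":0},{"grip":0.018,"dx":0,"dy":0,"dz":0,"ax":0,"ay":0,"az":0},{"grip":0.018,"dx":0,"dy":0,"dz":0,"ax":0,"ay":0,"az":0}]' 80
python3 -m creep '[{"grip":0.018,"dx":0,"dy":0,"dz":0,"ax":0,"ay":0,"az":0},{"grip":0.018,"dx":0,"dy":0,"dz":0,"ax":0,"ay":0,"az":0},{"grip":0.018,"dx":0,"dy":0,"dz":0,"ax":0,"ay":0,"az":0},{"grip":0.018,"dx":0,"dy":0,"dz":0,"ax":0,"ay":0,"az":0},{"grip":0.018,"dx":0,"dy":0,"dz":0,"ax":0,"ay":0,"az":0},{"grip":0.018,"dx":0,"dy":0,"dz":0,"ax":0,"ay":0,"az":0},{"grip":0.018,"dx":0,"dy":0,"dz":0,"ax":0,"ay":0,"az":0},{"grip":0.018,"dx":0,"dy":0,"dz":0,"ax":0,"ay":0,"az":0},{"grip":0.018,"dx":0,"dy":0,"dz":0,"ax":0,"ay":0,"az":0},{"grip":0.018,"dx":0,"dy":0,"dz":0,"ax":0,"ay":0,"az":0}]' 80
python3 -c "
from h import *
togo(608.6,32.3,60,87.1)"
```

```text
time_s: 12.32
position: [0.4398, -0.086, -0.0275]
tool_rot: [0.08, 3.139, -0.001]
contact_force: [-0.7, 0.9, 3.1]
gripper_width: 0.0239
grip_force: 78.2
time_s: 13.15
position: [0.4398, -0.086, -0.0275]
tool_rot: [0.08, 3.138, -0.001]
contact_force: [-0.9, -0.0, 6.3]
gripper_width: 0.0242
grip_force: 78.3
t 13.15 pos [439.8 -86.  -27.5] yaw_y 87.09 tilt 0.002 w 0.0242 gf 78.3 F [-0.9 -0.   6.3] q6 -1.88
az -0.000 rad  dx -162.6 dy 126.7 dz -87.5 mm
```

```bash
python3 -m creep '[{"grip":0.018,"dx":0,"dy":0,"dz":-0.01,"ax":0,"ay":0,"az":0},{"grip":0.018,"dx":0,"dy":0,"dz":-0.02,"ax":0,"ay":0,"az":0},{"grip":0.018,"dx":0,"dy":0,"dz":-0.02,"ax":0,"ay":0,"az":0},{"grip":0.018,"dx":-0.02,"dy":0.015,"dz":-0.01,"ax":0,"ay":0,"az":0},{"grip":0.018,"dx":-0.027,"dy":0.021,"dz":0,"ax":0,"ay":0,"az":0},{"grip":0.018,"dx":-0.027,"dy":0.021,"dz":0,"ax":0,"ay":0,"az":0},{"grip":0.018,"dx":-0.027,"dy":0.021,"dz":0,"ax":0,"ay":0,"az":0},{"grip":0.018,"dx":-0.027,"dy":0.021,"dz":0,"ax":0,"ay":0,"az":0},{"grip":0.018,"dx":-0.02,"dy":0.017,"dz":0,"ax":0,"ay":0,"az":0},{"grip":0.018,"dx":-0.015,"dy":0.01,"dz":0,"ax":0,"ay":0,"az":0}]' 80
python3 -m creep '[{"grip":0.018,"dx":0,"dy":0,"dz":0,"ax":0,"ay":0,"az":0},{"grip":0.018,"dx":0,"dy":0,"dz":0,"ax":0,"ay":0,"az":0},{"grip":0.018,"dx":0,"dy":0,"dz":0.01,"ax":0,"ay":0,"az":0},{"grip":0.018,"dx":0,"dy":0,"dz":0.015,"ax":0,"ay":0,"az":0},{"grip":0.018,"dx":0,"dy":0,"dz":0.015,"ax":0,"ay":0,"az":0},{"grip":0.018,"dx":0,"dy":0,"dz":0,"ax":0,"ay":0,"az":0},{"grip":0.018,"dx":0,"dy":0,"dz":0,"ax":0,"ay":0,"az":0},{"grip":0.018,"dx":0,"dy":0,"dz":0,"ax":0,"ay":0,"az":0},{"grip":0.018,"dx":0,"dy":0,"dz":0,"ax":0,"ay":0,"az":0},{"grip":0.018,"dx":0,"dy":0,"dz":0,"ax":0,"ay":0,"az":0}]' 80
python3 -c "
from h import *
togo(608.6,32.3,-22.5,87.1)"
```

```text
time_s: 13.98
position: [0.6096, 0.0341, 0.0313]
tool_rot: [0.077, 3.14, 0.001]
contact_force: [0.1, -1.0, -3.4]
gripper_width: 0.024
grip_force: 79.0
time_s: 14.82
position: [0.6087, 0.0317, -0.0076]
tool_rot: [0.08, 3.139, 0.0]
contact_force: [-0.1, 0.4, -3.5]
gripper_width: 0.0242
grip_force: 78.9
t 14.82 pos [608.7  31.7  -7.6] yaw_y 87.08 tilt 0.002 w 0.0242 gf 78.9 F [-0.1  0.4 -3.5] q6 -1.59
az -0.000 rad  dx 0.1 dy 0.6 dz 14.9 mm
```

```bash
python3 -m creep '[{"grip":0.018,"dx":0,"dy":0,"dz":0.006,"ax":0,"ay":0,"az":0},{"grip":0.018,"dx":0,"dy":0,"dz":0.004,"ax":0,"ay":0,"az":0},{"grip":0.018,"dx":0,"dy":0,"dz":0.002,"ax":0,"ay":0,"az":0},{"grip":0.018,"dx":0,"dy":0,"dz":0.001,"ax":0,"ay":0,"az":0},{"grip":0.018,"dx":0,"dy":0,"dz":0.001,"ax":0,"ay":0,"az":0},{"grip":0.018,"dx":0,"dy":0,"dz":0.001,"ax":0,"ay":0,"az":0},{"grip":0.018,"dx":0,"dy":0,"dz":0.0005,"ax":0,"ay":0,"az":0},{"grip":0.018,"dx":0,"dy":0,"dz":0,"ax":0,"ay":0,"az":0},{"grip":0.018,"dx":0,"dy":0,"dz":0,"ax":0,"ay":0,"az":0},{"grip":0.018,"dx":0,"dy":0,"dz":0,"ax":0,"ay":0,"az":0}]' 80
python3 -m creep '[{"grip":0.035,"dx":0,"dy":0,"dz":0,"ax":0,"ay":0,"az":0},{"grip":0.05,"dx":0,"dy":0,"dz":0,"ax":0,"ay":0,"az":0},{"grip":0.06,"dx":0,"dy":0,"dz":0,"ax":0,"ay":0,"az":0},{"grip":0.06,"dx":0,"dy":0,"dz":0,"ax":0,"ay":0,"az":0},{"grip":0.06,"dx":0,"dy":0,"dz":-0.005,"ax":0,"ay":0,"az":0},{"grip":0.065,"dx":0,"dy":0,"dz":-0.02,"ax":0,"ay":0,"az":0},{"grip":0.065,"dx":0,"dy":0,"dz":-0.03,"ax":0,"ay":0,"az":0},{"grip":0.065,"dx":0,"dy":0,"dz":-0.03,"ax":0,"ay":0,"az":0},{"grip":0.065,"dx":0,"dy":0,"dz":0,"ax":0,"ay":0,"az":0},{"grip":0.065,"dx":0,"dy":0,"dz":0,"ax":0,"ay":0,"az":0}]' 60
python3 -c "
from h import *
togo(431.3,87.9,-34,87.1)"
```

```text
time_s: 15.65
position: [0.6082, 0.0319, -0.0235]
tool_rot: [0.08, 3.14, 0.0]
contact_force: [-3.6, -0.0, 6.6]
gripper_width: 0.0238
grip_force: 79.7
time_s: 16.48
position: [0.6097, 0.0318, 0.0633]
tool_rot: [0.08, 3.136, -0.0]
contact_force: [-0.3, -0.3, -0.4]
gripper_width: 0.0651
grip_force: 0.0
t 16.48 pos [609.7  31.8  63.3] yaw_y 87.09 tilt 0.005 w 0.0651 gf 0.0 F [-0.3 -0.3 -0.4] q6 -1.59
az -0.000 rad  dx 181.0 dy 47.0 dz 97.3 mm
```

```bash
python3 -m creep '[{"grip":0.065,"dx":0.03,"dy":0.008,"dz":0,"ax":0,"ay":0,"az":0},{"grip":0.065,"dx":0.03,"dy":0.008,"dz":0,"ax":0,"ay":0,"az":0},{"grip":0.065,"dx":0.03,"dy":0.008,"dz":0,"ax":0,"ay":0,"az":0},{"grip":0.065,"dx":0.03,"dy":0.008,"dz":0,"ax":0,"ay":0,"az":0},{"grip":0.065,"dx":0.03,"dy":0.008,"dz":0,"ax":0,"ay":0,"az":0},{"grip":0.065,"dx":0.03,"dy":0.007,"dz":0,"ax":0,"ay":0,"az":0},{"grip":0.065,"dx":0.001,"dy":0,"dz":0,"ax":0,"ay":0,"az":0},{"grip":0.065,"dx":0,"dy":0,"dz":0,"ax":0,"ay":0,"az":0},{"grip":0.065,"dx":0,"dy":0,"dz":0,"ax":0,"ay":0,"az":0},{"grip":0.065,"dx":0,"dy":0,"dz":0,"ax":0,"ay":0,"az":0}]' 60
python3 - <<'E'
from h import *
togo(431.3,87.9,-34,87.1)
im=manip.snapshot('wrist')[:,:,::-1].copy(); c=manip.camera_model("wrist")
t=np.linspace(0,2*np.pi,24)
for r,z in [(22,32),(10,32)]:
    for p in proj(c,np.c_[431.3+r*np.cos(t),87.9+r*np.sin(t),z+0*t]/1000): cv2.circle(im,tuple(int(round(v)) for v in p),1,(0,0,255),-1)
cv2.imwrite('pics/w8.png',im)
E
```

```text
time_s: 17.32
position: [0.4309, 0.0877, 0.0607]
tool_rot: [0.08, 3.14, 0.0]
contact_force: [-0.3, -0.1, -0.1]
gripper_width: 0.0651
grip_force: 0.0
t 17.32 pos [430.9  87.7  60.7] yaw_y 87.07 tilt 0.001 w 0.0651 gf 0.0 F [-0.3 -0.1 -0.1] q6 -1.49
az -0.001 rad  dx -0.4 dy 0.2 dz 94.7 mm
```

View pics/w8.png

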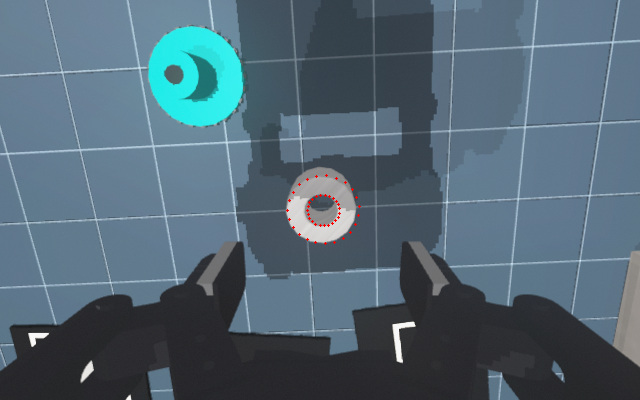

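The collar matches to about 1 mm, and the gripper will centre it. Grasp and lift next.

```bash
python3 -m creep '[{"grip":0.065,"dx":0,"dy":-0.001,"dz":0.02,"ax":0,"ay":0,"az":0},{"grip":0.065,"dx":0,"dy":0,"dz":0.025,"ax":0,"ay":0,"az":0},{"grip":0.065,"dx":0,"dy":0,"dz":0.025,"ax":0,"ay":0,"az":0},{"grip":0.065,"dx":0,"dy":0,"dz":0.015,"ax":0,"ay":0,"az":0},{"grip":0.065,"dx":0,"dy":0,"dz":0.01,"ax":0,"ay":0,"az":0},{"grip":0.065,"dx":0,"dy":0,"dz":0,"ax":0,"ay":0,"az":0},{"grip":0.05,"dx":0,"dy":0,"dz":0,"ax":0,"ay":0,"az":0},{"grip":0.035,"dx":0,"dy":0,"dz":0,"ax":0,"ay":0,"az":0},{"grip":0.035,"dx":0,"dy":0,"dz":0,"ax":0,"ay":0,"az":0},{"grip":0.035,"dx":0,"dy":0,"dz":0,"ax":0,"ay":0,"az":0}]' 60
python3 -m creep '[{"grip":0.035,"dx":0,"dy":0,"dz":0,"ax":0,"ay":0,"az":0},{"grip":0.035,"dx":0,"dy":0,"dz":0,"ax":0,"ay":0,"az":0},{"grip":0.035,"dx":0,"dy":0,"dz":-0.01,"ax":0,"ay":0,"az":0},{"grip":0.035,"dx":0,"dy":0,"dz":-0.02,"ax":0,"ay":0,"az":0},{"grip":0.035,"dx":0,"dy":0,"dz":-0.025,"ax":0,"ay":0,"az":0},{"grip":0.035,"dx":0,"dy":0,"dz":-0.025,"ax":0,"ay":0,"az":0},{"grip":0.035,"dx":0,"dy":0,"dz":-0.025,"ax":0,"ay":0,"az":0},{"grip":0.035,"dx":0,"dy":0,"dz":0,"ax":0,"ay":0,"az":0},{"grip":0.035,"dx":0,"dy":0,"dz":0,"ax":0,"ay":0,"az":0},{"grip":0.035,"dx":0,"dy":0,"dz":0,"ax":0,"ay":0,"az":0}]' 60
python3 -c "
from h import *
togo(592.1,-245.9,60,87.1)"
```

```text
time_s: 18.2
position: [0.4305, 0.087, -0.0334]
tool_rot: [0.08, 3.139, 0.0]
contact_force: [-0.1, -0.6, -1.9]
gripper_width: 0.0418
grip_force: 60.7
time_s: 19.03
position: [0.4291, 0.087, 0.0704]
tool_rot: [-0.08, -3.14, -0.0]
contact_force: [-0.4, 0.5, -1.9]
gripper_width: 0.0421
grip_force: 61.0
t 19.03 pos [429.1  87.   70.4] yaw_y 87.09 tilt 0.001 w 0.0421 gf 61.0 F [-0.4  0.5 -1.9] q6 -1.50
az -0.000 rad  dx -179.6 dy -324.2 dz 10.4 mm
```

```bash
python3 -m creep '[{"grip":0.035,"dx":-0.016,"dy":-0.029,"dz":0,"ax":0,"ay":0,"az":0},{"grip":0.035,"dx":-0.016,"dy":-0.029,"dz":0,"ax":0,"ay":0,"az":0},{"grip":0.035,"dx":-0.017,"dy":-0.03,"dz":0,"ax":0,"ay":0,"az":0},{"grip":0.035,"dx":-0.017,"dy":-0.03,"dz":0,"ax":0,"ay":0,"az":0},{"grip":0.035,"dx":-0.017,"dy":-0.03,"dz":0,"ax":0,"ay":0,"az":0},{"grip":0.035,"dx":-0.017,"dy":-0.03,"dz":0,"ax":0,"ay":0,"az":0},{"grip":0.035,"dx":-0.017,"dy":-0.03,"dz":0,"ax":0,"ay":0,"az":0},{"grip":0.035,"dx":-0.017,"dy":-0.03,"dz":0,"ax":0,"ay":0,"az":0},{"grip":0.035,"dx":-0.016,"dy":-0.03,"dz":0,"ax":0,"ay":0,"az":0},{"grip":0.035,"dx":-0.016,"dy":-0.03,"dz":0,"ax":0,"ay":0,"az":0}]' 60
python3 -m creep '[{"grip":0.035,"dx":-0.014,"dy":-0.026,"dz":0,"ax":0,"ay":0,"az":0},{"grip":0.035,"dx":0,"dy":0,"dz":0.01,"ax":0,"ay":0,"az":0},{"grip":0.035,"dx":0,"dy":0,"dz":0.02,"ax":0,"ay":0,"az":0},{"grip":0.035,"dx":0,"dy":0,"dz":0.02,"ax":0,"ay":0,"az":0},{"grip":0.035,"dx":0,"dy":0,"dz":0.02,"ax":0,"ay":0,"az":0},{"grip":0.035,"dx":0,"dy":0,"dz":0.01,"ax":0,"ay":0,"az":0},{"grip":0.035,"dx":0,"dy":0,"dz":0,"ax":0,"ay":0,"az":0},{"grip":0.035,"dx":0,"dy":0,"dz":0,"ax":0,"ay":0,"az":0},{"grip":0.035,"dx":0,"dy":0,"dz":0,"ax":0,"ay":0,"az":0},{"grip":0.035,"dx":0,"dy":0,"dz":0,"ax":0,"ay":0,"az":0}]' 60
python3 -c "
from h import *
togo(592.1,-245.9,-29,87.1)"
```

```text
time_s: 19.87
position: [0.5798, -0.2202, 0.0685]
tool_rot: [-0.08, -3.137, -0.003]
contact_force: [0.2, 0.2, -0.7]
gripper_width: 0.0419
grip_force: 61.1
time_s: 20.7
position: [0.5939, -0.246, -0.0078]
tool_rot: [0.08, 3.138, -0.002]
contact_force: [0.6, -0.2, -1.8]
gripper_width: 0.0421
grip_force: 61.1
t 20.70 pos [ 593.9 -246.    -7.8] yaw_y 87.10 tilt 0.002 w 0.0421 gf 61.1 F [ 0.6 -0.2 -1.8] q6 -2.03
az -0.000 rad  dx 1.8 dy 0.1 dz 21.2 mm
```

```bash
python3 -m creep '[{"grip":0.035,"dx":0.002,"dy":0,"dz":0.008,"ax":0,"ay":0,"az":0},{"grip":0.035,"dx":0,"dy":0,"dz":0.006,"ax":0,"ay":0,"az":0},{"grip":0.035,"dx":0,"dy":0,"dz":0.003,"ax":0,"ay":0,"az":0},{"grip":0.035,"dx":0,"dy":0,"dz":0.002,"ax":0,"ay":0,"az":0},{"grip":0.035,"dx":0,"dy":0,"dz":0.001,"ax":0,"ay":0,"az":0},{"grip":0.035,"dx":0,"dy":0,"dz":0.001,"ax":0,"ay":0,"az":0},{"grip":0.035,"dx":0,"dy":0,"dz":0.0005,"ax":0,"ay":0,"az":0},{"grip":0.035,"dx":0,"dy":0,"dz":0,"ax":0,"ay":0,"az":0},{"grip":0.035,"dx":0,"dy":0,"dz":0,"ax":0,"ay":0,"az":0},{"grip":0.035,"dx":0,"dy":0,"dz":0,"ax":0,"ay":0,"az":0}]' 60
python3 -m creep '[{"grip":0.05,"dx":0,"dy":0,"dz":0,"ax":0,"ay":0,"az":0},{"grip":0.06,"dx":0,"dy":0,"dz":0,"ax":0,"ay":0,"az":0},{"grip":0.065,"dx":0,"dy":0,"dz":0,"ax":0,"ay":0,"az":0},{"grip":0.065,"dx":0,"dy":0,"dz":0,"ax":0,"ay":0,"az":0},{"grip":0.065,"dx":0,"dy":0,"dz":-0.005,"ax":0,"ay":0,"az":0},{"grip":0.065,"dx":0,"dy":0,"dz":-0.02,"ax":0,"ay":0,"az":0},{"grip":0.065,"dx":0,"dy":0,"dz":-0.03,"ax":0,"ay":0,"az":0},{"grip":0.065,"dx":0,"dy":0,"dz":-0.03,"ax":0,"ay":0,"az":0},{"grip":0.065,"dx":0,"dy":0,"dz":-0.02,"ax":0,"ay":0,"az":0},{"grip":0.065,"dx":0,"dy":0,"dz":0,"ax":0,"ay":0,"az":0}]' 60
python3 -c "
from h import *
togo(443.2,-227.1,60,-25)"
```

```text
time_s: 21.53
position: [0.5909, -0.2456, -0.0294]
tool_rot: [0.08, 3.141, -0.0]
contact_force: [-4.2, 1.9, 7.6]
gripper_width: 0.0419
grip_force: 62.1
time_s: 22.37
position: [0.5939, -0.2472, 0.0802]
tool_rot: [0.079, 3.132, -0.007]
contact_force: [0.9, -0.3, -0.2]
gripper_width: 0.0654
grip_force: 0.0
t 22.37 pos [ 593.9 -247.2   80.2] yaw_y 87.09 tilt 0.010 w 0.0654 gf 0.0 F [ 0.9 -0.3 -0.2] q6 -2.03
az 1.956 rad  dx -45.5 dy -145.0 dz 20.2 mm
```

```bash
python3 -m creep '[{"grip":0.05,"dx":0,"dy":0,"dz":0,"ax":0,"ay":0,"az":0.122},{"grip":0.05,"dx":0,"dy":0,"dz":0,"ax":0,"ay":0,"az":0.122},{"grip":0.05,"dx":0,"dy":0,"dz":0,"ax":0,"ay":0,"az":0.122},{"grip":0.05,"dx":0,"dy":0,"dz":0,"ax":0,"ay":0,"az":0.122},{"grip":0.05,"dx":0,"dy":0,"dz":0,"ax":0,"ay":0,"az":0.122},{"grip":0.05,"dx":0,"dy":0,"dz":0,"ax":0,"ay":0,"az":0.122},{"grip":0.05,"dx":0,"dy":0,"dz":0,"ax":0,"ay":0,"az":0.122},{"grip":0.05,"dx":0,"dy":0,"dz":0,"ax":0,"ay":0,"az":0.122},{"grip":0.05,"dx":0,"dy":0,"dz":0,"ax":0,"ay":0,"az":0.122},{"grip":0.05,"dx":0,"dy":0,"dz":0,"ax":0,"ay":0,"az":0.122}]' 60
python3 -m creep '[{"grip":0.05,"dx":0,"dy":0,"dz":0,"ax":0,"ay":0,"az":0.122},{"grip":0.05,"dx":0,"dy":0,"dz":0,"ax":0,"ay":0,"az":0.122},{"grip":0.05,"dx":0,"dy":0,"dz":0,"ax":0,"ay":0,"az":0.122},{"grip":0.05,"dx":0,"dy":0,"dz":0,"ax":0,"ay":0,"az":0.122},{"grip":0.05,"dx":0,"dy":0,"dz":0,"ax":0,"ay":0,"az":0.124},{"grip":0.05,"dx":0,"dy":0,"dz":0,"ax":0,"ay":0,"az":0.122},{"grip":0.05,"dx":-0.011,"dy":-0.036,"dz":0,"ax":0,"ay":0,"az":0},{"grip":0.05,"dx":-0.011,"dy":-0.036,"dz":0,"ax":0,"ay":0,"az":0},{"grip":0.05,"dx":-0.011,"dy":-0.036,"dz":0,"ax":0,"ay":0,"az":0},{"grip":0.05,"dx":-0.011,"dy":-0.036,"dz":0,"ax":0,"ay":0,"az":0}]' 60
python3 -m creep '[{"grip":0.05,"dx":0,"dy":0,"dz":0,"ax":0,"ay":0,"az":0},{"grip":0.05,"dx":0,"dy":0,"dz":0,"ax":0,"ay":0,"az":0},{"grip":0.05,"dx":0,"dy":0,"dz":0,"ax":0,"ay":0,"az":0},{"grip":0.05,"dx":0,"dy":0,"dz":0,"ax":0,"ay":0,"az":0},{"grip":0.05,"dx":0,"dy":0,"dz":0,"ax":0,"ay":0,"az":0},{"grip":0.05,"dx":0,"dy":0,"dz":0,"ax":0,"ay":0,"az":0},{"grip":0.05,"dx":0,"dy":0,"dz":0,"ax":0,"ay":0,"az":0},{"grip":0.05,"dx":0,"dy":0,"dz":0,"ax":0,"ay":0,"az":0},{"grip":0.05,"dx":0,"dy":0,"dz":0,"ax":0,"ay":0,"az":0},{"grip":0.05,"dx":0,"dy":0,"dz":0,"ax":0,"ay":0,"az":0}]' 60
python3 - <<'E'
from h import *
togo(443.2,-227.1,-37,-25)
im=manip.snapshot('wrist')[:,:,::-1].copy(); c=manip.camera_model("wrist")
a=np.radians(65); u=np.array([np.cos(a),np.sin(a)]); v=np.array([-u[1],u[0]])
for i in np.linspace(-45,45,10):
  for j in (-11,11):
    q=np.array([443.2,-227.1])+i*u+j*v
    p=proj(c,np.r_[q,20]/1000)[0]; cv2.circle(im,tuple(int(round(w)) for w in p),1,(0,0,255),-1)
cv2.imwrite('pics/w9.png',im)
E
```

```text
time_s: 23.2
position: [0.5907, -0.2455, 0.0738]
tool_rot: [-1.872, -2.522, 0.0]
contact_force: [0.6, 0.1, 0.3]
gripper_width: 0.0501
grip_force: 0.0
time_s: 24.03
position: [0.4399, -0.2242, 0.0737]
tool_rot: [-2.646, -1.691, 0.001]
contact_force: [-0.3, -0.0, -0.7]
gripper_width: 0.05
grip_force: 0.0
time_s: 24.87
position: [0.442, -0.225, 0.0743]
tool_rot: [-2.647, -1.691, -0.0]
contact_force: [-0.1, 1.2, -0.4]
gripper_width: 0.0504
grip_force: 0.0
t 24.87 pos [ 442.  -225.    74.3] yaw_y -24.86 tilt 0.000 w 0.0504 gf 0.0 F [-0.1  1.2 -0.4] q6 -0.19
az 0.002 rad  dx -1.4 dy 2.0 dz 111.3 mm
```

View pics/w9.png

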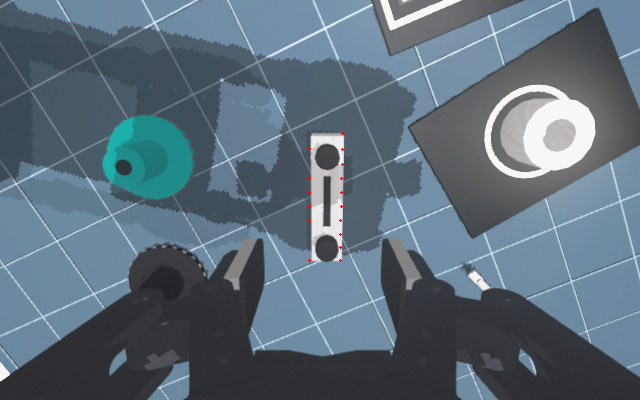

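The overlay fits the guide, and the collar stands inside its outline. Grasp the guide next.

```bash
python3 -m creep '[{"grip":0.05,"dx":-0.0015,"dy":0.002,"dz":0.02,"ax":0,"ay":0,"az":0},{"grip":0.05,"dx":0,"dy":0,"dz":0.025,"ax":0,"ay":0,"az":0},{"grip":0.05,"dx":0,"dy":0,"dz":0.025,"ax":0,"ay":0,"az":0},{"grip":0.05,"dx":0,"dy":0,"dz":0.02,"ax":0,"ay":0,"az":0},{"grip":0.05,"dx":0,"dy":0,"dz":0.012,"ax":0,"ay":0,"az":0},{"grip":0.05,"dx":0,"dy":0,"dz":0.007,"ax":0,"ay":0,"az":0},{"grip":0.05,"dx":0,"dy":0,"dz":0,"ax":0,"ay":0,"az":0},{"grip":0.035,"dx":0,"dy":0,"dz":0,"ax":0,"ay":0,"az":0},{"grip":0.025,"dx":0,"dy":0,"dz":0,"ax":0,"ay":0,"az":0},{"grip":0.014,"dx":0,"dy":0,"dz":0,"ax":0,"ay":0,"az":0}]' 60
python3 -m creep '[{"grip":0.014,"dx":0,"dy":0,"dz":0,"ax":0,"ay":0,"az":0},{"grip":0.014,"dx":0,"dy":0,"dz":0,"ax":0,"ay":0,"az":0},{"grip":0.014,"dx":0,"dy":0,"dz":0,"ax":0,"ay":0,"az":0},{"grip":0.014,"dx":0,"dy":0,"dz":0,"ax":0,"ay":0,"az":0},{"grip":0.014,"dx":0,"dy":0,"dz":0,"ax":0,"ay":0,"az":0},{"grip":0.014,"dx":0,"dy":0,"dz":0,"ax":0,"ay":0,"az":0},{"grip":0.014,"dx":0,"dy":0,"dz":0,"ax":0,"ay":0,"az":0},{"grip":0.014,"dx":0,"dy":0,"dz":0,"ax":0,"ay":0,"az":0},{"grip":0.014,"dx":0,"dy":0,"dz":0,"ax":0,"ay":0,"az":0},{"grip":0.014,"dx":0,"dy":0,"dz":0,"ax":0,"ay":0,"az":0}]' 60
python3 -c "
from h import *
where()"
```

```text
time_s: 25.75
position: [0.4438, -0.2277, -0.0334]
tool_rot: [2.646, 1.69, 0.001]
contact_force: [-0.1, -0.4, -0.0]
gripper_width: 0.0204
grip_force: 59.1
time_s: 26.58
position: [0.4439, -0.2277, -0.0334]
tool_rot: [2.646, 1.69, 0.002]
contact_force: [0.0, 0.1, 6.5]
gripper_width: 0.0205
grip_force: 60.1
t 26.58 pos [ 443.9 -227.7  -33.4] yaw_y -24.86 tilt 0.002 w 0.0205 gf 60.1 F [0.  0.1 6.5] q6 -0.19
```

```bash
python3 -m creep '[{"grip":0.014,"dx":0,"dy":0,"dz":-0.01,"ax":0,"ay":0,"az":0},{"grip":0.014,"dx":0,"dy":0,"dz":-0.02,"ax":0,"ay":0,"az":0},{"grip":0.014,"dx":0,"dy":0,"dz":-0.02,"ax":0,"ay":0,"az":0.05},{"grip":0.014,"dx":0,"dy":0,"dz":-0.02,"ax":0,"ay":0,"az":0.1},{"grip":0.014,"dx":0,"dy":0,"dz":-0.02,"ax":0,"ay":0,"az":0.12},{"grip":0.014,"dx":0,"dy":0,"dz":-0.02,"ax":0,"ay":0,"az":0.12},{"grip":0.014,"dx":0,"dy":0,"dz":-0.01,"ax":0,"ay":0,"az":0.12},{"grip":0.014,"dx":0,"dy":0,"dz":0,"ax":0,"ay":0,"az":0.12},{"grip":0.014,"dx":0,"dy":0,"dz":0,"ax":0,"ay":0,"az":0.12},{"grip":0.014,"dx":0,"dy":0,"dz":0,"ax":0,"ay":0,"az":0.12}]' 60
python3 -m creep '[{"grip":0.014,"dx":0,"dy":0,"dz":0,"ax":0,"ay":0,"az":0.1},{"grip":0.014,"dx":0,"dy":0,"dz":0,"ax":0,"ay":0,"az":0.06},{"grip":0.014,"dx":0,"dy":0,"dz":0,"ax":0,"ay":0,"az":0},{"grip":0.014,"dx":0,"dy":0,"dz":0,"ax":0,"ay":0,"az":0},{"grip":0.014,"dx":0,"dy":0,"dz":0,"ax":0,"ay":0,"az":0},{"grip":0.014,"dx":0,"dy":0,"dz":0,"ax":0,"ay":0,"az":0},{"grip":0.014,"dx":0,"dy":0,"dz":0,"ax":0,"ay":0,"az":0},{"grip":0.014,"dx":0,"dy":0,"dz":0,"ax":0,"ay":0,"az":0},{"grip":0.014,"dx":0,"dy":0,"dz":0,"ax":0,"ay":0,"az":0},{"grip":0.014,"dx":0,"dy":0,"dz":0,"ax":0,"ay":0,"az":0}]' 60
python3 -c "
from h import *
togo(586.5,163.8,86,-83.8)"
```

```text
time_s: 27.42
position: [0.443, -0.2272, 0.0864]
tool_rot: [3.114, 0.409, 0.001]
contact_force: [0.4, 0.8, -1.3]
gripper_width: 0.0207
grip_force: 59.2
time_s: 28.25
position: [0.4431, -0.2272, 0.0853]
tool_rot: [-3.137, -0.168, 0.0]
contact_force: [-0.6, -0.8, -1.6]
gripper_width: 0.0201
grip_force: 59.2
t 28.25 pos [ 443.1 -227.2   85.3] yaw_y -83.87 tilt 0.000 w 0.0201 gf 59.2 F [-0.6 -0.8 -1.6] q6 0.84
az -0.001 rad  dx 184.8 dy -373.2 dz -0.7 mm
```

```bash
python3 -m creep '[{"grip":0.014,"dx":0.01,"dy":-0.02,"dz":0,"ax":0,"ay":0,"az":0},{"grip":0.014,"dx":0.016,"dy":-0.033,"dz":0,"ax":0,"ay":0,"az":0},{"grip":0.014,"dx":0.016,"dy":-0.033,"dz":0,"ax":0,"ay":0,"az":0},{"grip":0.014,"dx":0.016,"dy":-0.033,"dz":0,"ax":0,"ay":0,"az":0},{"grip":0.014,"dx":0.016,"dy":-0.033,"dz":0,"ax":0,"ay":0,"az":0},{"grip":0.014,"dx":0.016,"dy":-0.033,"dz":0,"ax":0,"ay":0,"az":0},{"grip":0.014,"dx":0.016,"dy":-0.033,"dz":0,"ax":0,"ay":0,"az":0},{"grip":0.014,"dx":0.016,"dy":-0.033,"dz":0,"ax":0,"ay":0,"az":0},{"grip":0.014,"dx":0.016,"dy":-0.033,"dz":0,"ax":0,"ay":0,"az":0},{"grip":0.014,"dx":0.016,"dy":-0.033,"dz":0,"ax":0,"ay":0,"az":0}]' 60
python3 -m creep '[{"grip":0.014,"dx":0.016,"dy":-0.033,"dz":0,"ax":0,"ay":0,"az":0},{"grip":0.014,"dx":0.015,"dy":-0.023,"dz":0,"ax":0,"ay":0,"az":0},{"grip":0.014,"dx":0,"dy":0,"dz":0.02,"ax":0,"ay":0,"az":0},{"grip":0.014,"dx":0,"dy":0,"dz":0.03,"ax":0,"ay":0,"az":0},{"grip":0.014,"dx":0,"dy":0,"dz":0.03,"ax":0,"ay":0,"az":0},{"grip":0.014,"dx":0,"dy":0,"dz":0.015,"ax":0,"ay":0,"az":0},{"grip":0.014,"dx":0,"dy":0,"dz":0,"ax":0,"ay":0,"az":0},{"grip":0.014,"dx":0,"dy":0,"dz":0,"ax":0,"ay":0,"az":0},{"grip":0.014,"dx":0,"dy":0,"dz":0,"ax":0,"ay":0,"az":0},{"grip":0.014,"dx":0,"dy":0,"dz":0,"ax":0,"ay":0,"az":0}]' 60
python3 -c "
from h import *
togo(586.5,163.8,-29,-83.8)"
```

```text
time_s: 29.08
position: [0.5627, 0.1063, 0.0854]
tool_rot: [-3.137, -0.168, 0.0]
contact_force: [0.3, -0.3, -0.5]
gripper_width: 0.0205
grip_force: 59.2
time_s: 29.92
position: [0.5886, 0.1635, -0.0078]
tool_rot: [-3.137, -0.168, -0.005]
contact_force: [0.4, 0.5, -0.1]
gripper_width: 0.0205
grip_force: 59.2
t 29.92 pos [588.6 163.5  -7.8] yaw_y -83.89 tilt 0.003 w 0.0205 gf 59.2 F [ 0.4  0.5 -0.1] q6 1.61
az -0.002 rad  dx -2.1 dy -0.5 dz 21.2 mm
```

```bash
python3 -m creep '[{"grip":0.014,"dx":-0.002,"dy":0,"dz":0.008,"ax":0,"ay":0,"az":0},{"grip":0.014,"dx":0,"dy":0,"dz":0.006,"ax":0,"ay":0,"az":0},{"grip":0.014,"dx":0,"dy":0,"dz":0.003,"ax":0,"ay":0,"az":0},{"grip":0.014,"dx":0,"dy":0,"dz":0.002,"ax":0,"ay":0,"az":0},{"grip":0.014,"dx":0,"dy":0,"dz":0.001,"ax":0,"ay":0,"az":0},{"grip":0.014,"dx":0,"dy":0,"dz":0.001,"ax":0,"ay":0,"az":0},{"grip":0.014,"dx":0,"dy":0,"dz":0.0005,"ax":0,"ay":0,"az":0},{"grip":0.014,"dx":0,"dy":0,"dz":0,"ax":0,"ay":0,"az":0},{"grip":0.014,"dx":0,"dy":0,"dz":0,"ax":0,"ay":0,"az":0},{"grip":0.014,"dx":0,"dy":0,"dz":0,"ax":0,"ay":0,"az":0}]' 60
python3 -m creep '[{"grip":0.03,"dx":0,"dy":0,"dz":0,"ax":0,"ay":0,"az":0},{"grip":0.045,"dx":0,"dy":0,"dz":0,"ax":0,"ay":0,"az":0},{"grip":0.05,"dx":0,"dy":0,"dz":0,"ax":0,"ay":0,"az":0},{"grip":0.05,"dx":0,"dy":0,"dz":0,"ax":0,"ay":0,"az":0},{"grip":0.05,"dx":0,"dy":0,"dz":-0.005,"ax":0,"ay":0,"az":0},{"grip":0.05,"dx":0,"dy":0,"dz":-0.02,"ax":0,"ay":0,"az":0},{"grip":0.05,"dx":0,"dy":0,"dz":-0.03,"ax":0,"ay":0,"az":0},{"grip":0.05,"dx":0,"dy":0,"dz":-0.03,"ax":0,"ay":0,"az":0},{"grip":0.05,"dx":0,"dy":0,"dz":-0.03,"ax":0,"ay":0,"az":0},{"grip":0.05,"dx":0,"dy":0,"dz":-0.03,"ax":0,"ay":0,"az":0}]' 60
python3 -m creep '[{"grip":0.05,"dx":-0.03,"dy":0,"dz":0,"ax":0,"ay":0,"az":0},{"grip":0.05,"dx":-0.04,"dy":0,"dz":0,"ax":0,"ay":0,"az":0},{"grip":0.05,"dx":-0.04,"dy":0,"dz":0,"ax":0,"ay":0,"az":0},{"grip":0.05,"dx":-0.04,"dy":0,"dz":0,"ax":0,"ay":0,"az":0},{"grip":0.05,"dx":-0.04,"dy":0,"dz":0,"ax":0,"ay":0,"az":0},{"grip":0.05,"dx":-0.03,"dy":0,"dz":0,"ax":0,"ay":0,"az":0},{"grip":0.05,"dx":0,"dy":0,"dz":0,"ax":0,"ay":0,"az":0},{"grip":0.05,"dx":0,"dy":0,"dz":0,"ax":0,"ay":0,"az":0},{"grip":0.05,"dx":0,"dy":0,"dz":0,"ax":0,"ay":0,"az":0},{"grip":0.05,"dx":0,"dy":0,"dz":0,"ax":0,"ay":0,"az":0}]' 60
python3 - <<'E'
from h import *
where()
a=manip.snapshot('top')[:,:,::-1][130:270,160:480]; cv2.imwrite('pics/t10.png',cv2.resize(a,None,fx=2.5,fy=2.5,interpolation=cv2.INTER_CUBIC))
E
```

```text
time_s: 30.75
position: [0.5849, 0.1631, -0.0294]
tool_rot: [3.137, 0.168, -0.0]
contact_force: [-6.5, -1.8, 12.4]
gripper_width: 0.0204
grip_force: 61.1
time_s: 31.58
position: [0.5851, 0.1631, 0.1156]
tool_rot: [-3.137, -0.168, 0.0]
contact_force: [0.7, -0.2, -0.3]
gripper_width: 0.05
grip_force: 0.0
time_s: 32.42
position: [0.3681, 0.1399, 0.1143]
tool_rot: [-3.137, -0.167, -0.003]
contact_force: [0.2, -1.2, -0.6]
gripper_width: 0.05
grip_force: 0.0
t 32.42 pos [368.1 139.9 114.3] yaw_y -83.89 tilt 0.002 w 0.0500 gf 0.0 F [ 0.2 -1.2 -0.6] q6 1.63
```

View pics/t10.png

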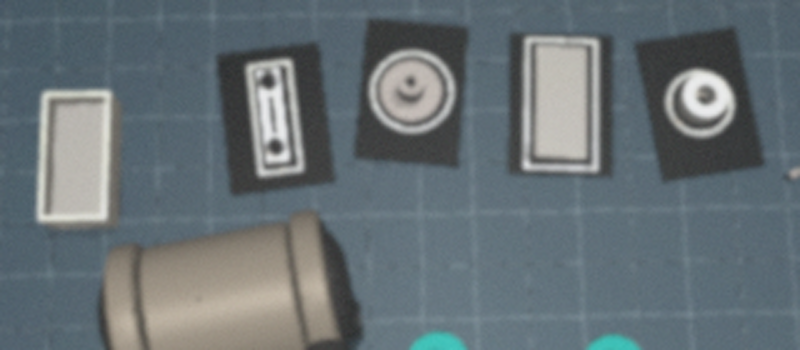

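```bash
python3 - <<'E'
from h import *
cam=manip.camera_model("top"); gm=manip.snapshot("top").min(2)
print("collar",rect(cam,blob((gm>215).astype(np.uint8),(442,168),(14,14)),.036))
print("plate",rect(cam,blob((gm>110).astype(np.uint8),(385,171),(13,25)),.014))
print("guide",rect(cam,blob((gm>150).astype(np.uint8),(270,177),(7,22)),.024))
E
```

```text
collar [590.9, -243.9, 38.0, 37.9, -46.6]
plate [591.9, -113.4, 124.0, 62.7, -2.3]
guide [581.1, 160.4, 107.1, 33.2, 0.0]
```

```bash
python3 -c "
from plant import manip
print(manip.sign_off())"
```

```text
the job is handed in; nothing more can be done
None
```

I placed the wheel, collar, guide and lowest plate inside their own outlines, left the other plates in the magazine, and handed the job in at about 32 s; sign-off returned no verdict.

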